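# Take a gear shaft out of its split bearings for checking

## Robot

A 6-joint arm with a two-finger parallel gripper is mounted at the origin on a cart in front of the work surface, level with it; the furniture and walls round the work are solid. World frame = base frame: x ahead of the robot, y to its left, z up, the work surface at z = 0. Lengths are in m, angles in rad, forces in N, time in s.
With the tool pointing down it reaches from about 0.35 to 0.975 m from the base axis. Payload 17.4 kg.
Tool frame: the origin (TCP) lies between the finger pads; the fingertips stand r.tip_extent ahead of it and the grasp point (between the pads) lies 6 mm ahead of it (r.tip_extent is the distance from the TCP to the fingertips, in m); z points along the fingers, y is the line along which they close (so a half turn about z gives the same grasp; the last joint's range is limited). The gripper opens to 85 mm and grips with 20 to 120 N. Pads are 22 mm wide; open, the fingers measure 114 mm over their backs; the gripper's body (76 mm by 85 mm) begins 54 mm behind the grasp point. The pads swing forward as they close: fully open they stand 13 mm farther back than shut.
Start: joints at [-1.225, 0.116, 1.442, -0, 1.584, -0.038], TCP at [0.253, -0.626, 0.256] pointing down, gripper open.
Joint ranges: [-2.83, 2.83], [-0.83, 2.19], [0.07, 2.5], [-1.14, 4.28], [0.01, 3], [-2.97, 2.97]. Speed limits (rad/s): [1.89, 1.89, 2.22, 3.14, 3.14, 3.14].

## Interface

Orientations are given as a unit quaternion [w, x, y, z].
In Python, from station import r, read_camera, camera_info, workorder gives the robot as it stands.
- The arm moves only by the shell command python3 -m crank 'ROWS' [FORCE]. ROWS is JSON, one flat list of numbers, 7 for each row, row after row: the shift along the world's x, y, z each as a share of 30 mm, from -1 to 1, then the turn, a rotation vector about the world's x, y, z each as a share of 0.12 rad, from -1 to 1, then the finger opening in mm, from 0 to 85.4. In form: [tx, ty, tz, wx, wy, wz, hand, tx, ty, tz, wx, wy, wz, hand, ...]. A call has 1 to 5 rows; each row shifts and turns the commanded pose from where the row before left it; what a row does not reach is not made up. A row lasts 1/10 s, in which the tool goes at most 50 mm and 8.59 degrees, less where a joint would pass 70% of its speed; a pose out of reach is approached as far as the arm can. A call with a number of a shift or a turn outside -1 to 1 is refused whole. A call with a gripper value outside its range is refused whole. The fingers move at their own pace and stop on an object; FORCE is the grip in N (left out, the last holds). Time passes only in rows, so rows that do not move let the fingers close. It gives the time, the measured TCP pose, the force, the opening and the grip force at its end, in the units of the state.
- r.sense(): the state, without advancing time (a new reading comes with each control period).
- read_camera(name): name is "scene" or "top" or "wrist"; returns the picture (400x640x3 uint8, red, green, blue); there is no depth.
- camera_info(name): a dict with "fovy" (degrees; the focal length in pixels is half the picture's height over the tangent of half this angle, whatever the lens; pixels are square), "cx", "cy" (the principal point, pixels), "R" (3x3) and "t" (3): a world point X has camera coordinates R X + t. Camera axes: x right, y down, z forward; pixel columns grow to the right and rows downward; lengths in m; the calibration is good to about 2 mm. A picture is of the moment at which its call begins: read the wrist's pose just before it. camera_info takes no time and is no camera call; for the wrist camera it gives the pose at the moment of the call.
- workorder.hand_in(): hands the job in; it is judged then, once.
The state is a dict: "time_s": time; "q": joint angles; "dq": joint speeds; "joint_efforts": joint torques, N m; "eef_pos": TCP position; "orientation": TCP orientation; "contact_force": force on the tool from outside, world axes, zero at the start; "torque": the same for the moment, N m; "grip_width": finger opening in m; "grasp_force": force on a finger pad.
Only numpy, scipy, OpenCV 4.12 (cv2) and the standard library are available. Lean on these libraries where they do the work, as an engineer would, in place of code of your own. Each camera call takes 0.05 s, during which the arm holds its last target. There are 200 camera calls.

## Task

The screws are already out of the two bearing caps on the little bearing stand. Lift off both caps and put them in the parts tray; then lift the gear shaft out of its saddles and lay it in the two V-blocks, about centred, for checking; finally put each cap back on its own saddle, the wide cap on the wide saddle and the narrow cap on the narrow one, squarely seated between the cheeks. Set things down without dropping them, and leave the mug and the oil bottle as they are.

Things in the scene. Friction and masses are not known exactly. Their poses are not given: they have to be found in the camera images.
- gear_shaft: Loose steel shaft, 20 mm diameter, 210 mm long (x=-108 to +102), level in both saddles under the caps. Gear (42 mm diameter, 14 wide) at x=+95 mm, plain hub (31 diameter, 20 wide) at x=-98. Origin on the axis at mid-length; x along the axis to the gear; y, z may roll. 0.34-0.59 kg, balanced within 5 mm of the middle. Grip the darker bare middle, 40 mm long, from above.
- cap_wide: Loose bare-metal bearing cap, 30 mm along the shaft (x), 76 across (y). Origin: centre of the flat underside (at the shaft axis height when seated); z up. Hump 30x44 mm, 36 high, small brass nipple on top to 44; ears 18 high with screw holes. Grip the hump, fingers closing along x (30 mm); over the shaft keep finger tips 11 mm above the origin. 0.2-0.4 kg. Either way round is right.
- cap_narrow: Loose bare-metal bearing cap, narrower, no nipple: 22 mm along the shaft (x), 60 across (y); hump 22x30 mm, 36 high; ears 18 high with screw holes. Origin: centre of the flat underside (at the shaft axis height when seated); z up. Grip the hump, fingers closing along x (22 mm); over the shaft keep finger tips 11 mm above the origin. 0.15-0.26 kg. Either way round is right.
- saddle_wide: Fixed grey lower bearing half for the wide cap, on the dark base plate; 30 mm along the shaft (x), 100 across (y). Origin: centre of its foot, 12 mm above the bench; z up. Seated cap: origin 40 mm above this origin. Cheeks 84 mm apart across (4 mm play each side), 12 mm above the parting face, upper 8 mm flared outward by 4 mm as lead-in. It may be at either end of the base.
- saddle_narrow: Fixed grey lower bearing half for the narrow cap, 100 mm from the wide one; 22 mm along the shaft (x), 84 across (y). Origin: centre of its foot, 12 mm above the bench; z up. Seated cap: origin 40 mm above this origin. Cheeks 68 mm apart across (4 mm play each side), 12 mm above the parting face, upper 8 mm flared outward by 4 mm as lead-in.
- v_stand: Fixed dark plate 206x90x14 mm with two grey V-blocks in line, each 52 mm long (x), 60 wide, 42 high, centred at x=-50 and +50 mm, grooves along x (48 mm free between). Origin: centre of the plate's underside, on the bench; z up. The seated shaft's axis is 51.8 mm above the origin; gear and hub overhang the outer ends, 12 mm clear. The gear may point either way.
- parts_tray: Fixed shallow aluminium tray, 190 (x) x 124 (y) mm, black rubber liner; floor 5 mm above the bench, walls 3 mm thick, 18 mm high. Origin: centre of its underside, z up. Both caps fit, standing on their undersides, e.g. 45 mm either side of the middle along x.
- mug: Bystander: striped mug, 86 mm across, 90 mm high, behind the work on the right; origin at the centre of its underside. Leave it alone.
- oil_bottle: Bystander: oil bottle with red spout, 59 mm across, 183 mm high, behind the work on the left; origin at the centre of its underside. Leave it alone.

How it is judged:
On the way, in this order (a step that is already met when the one before it is completed fails the run):
1. both caps are in the parts tray, the shaft still lying in its saddles (x of cap_wide in the frame of parts_tray between -0.085 and 0.085 m and y of cap_wide in the frame of parts_tray between -0.055 and 0.055 m and z of cap_wide in the frame of parts_tray between -0.005 and 0.03 m and x of cap_narrow in the frame of parts_tray between -0.085 and 0.085 m and y of cap_narrow in the frame of parts_tray between -0.055 and 0.055 m and z of cap_narrow in the frame of parts_tray between -0.005 and 0.03 m and horizontal distance between gear_shaft and saddle_wide below 0.065 m and horizontal distance between gear_shaft and saddle_narrow below 0.065 m and height (world z) of gear_shaft below 0.058 m), for 0.2 s.
2. the shaft lies in the V-blocks, both caps still in the tray (x of gear_shaft in the frame of v_stand between -0.012 and 0.012 m and y of gear_shaft in the frame of v_stand between -0.005 and 0.005 m and z of gear_shaft in the frame of v_stand between 0.0478 and 0.0558 m and angle between the x axis of gear_shaft and the x axis of v_stand, either way round below 0.06 rad and x of cap_wide in the frame of parts_tray between -0.085 and 0.085 m and y of cap_wide in the frame of parts_tray between -0.055 and 0.055 m and z of cap_wide in the frame of parts_tray between -0.005 and 0.03 m and x of cap_narrow in the frame of parts_tray between -0.085 and 0.085 m and y of cap_narrow in the frame of parts_tray between -0.055 and 0.055 m and z of cap_narrow in the frame of parts_tray between -0.005 and 0.03 m), for 0.2 s.
At the end, for the whole second after the job is handed in: Shaft down in both V-blocks, its middle within 12 mm of the stand's along the grooves; each cap on its own saddle, down on the parting face between the cheeks (within 10 mm along the shaft line, 6 mm across, 3.5 mm in height, 0.2 rad, either way round), upright; all released and at rest (x of gear_shaft in the frame of v_stand between -0.012 and 0.012 m and y of gear_shaft in the frame of v_stand between -0.005 and 0.005 m and z of gear_shaft in the frame of v_stand between 0.0478 and 0.0558 m and angle between the x axis of gear_shaft and the x axis of v_stand, either way round below 0.06 rad and x of cap_wide in the frame of saddle_wide between -0.01 and 0.01 m and y of cap_wide in the frame of saddle_wide between -0.006 and 0.006 m and z of cap_wide in the frame of saddle_wide between 0.036 and 0.0435 m and angle between each of cap_wide, cap_narrow's own z axis and vertical below 0.08 rad and angle between the x axis of cap_wide and the x axis of saddle_wide, either way round below 0.2 rad and x of cap_narrow in the frame of saddle_narrow between -0.01 and 0.01 m and y of cap_narrow in the frame of saddle_narrow between -0.006 and 0.006 m and z of cap_narrow in the frame of saddle_narrow between 0.036 and 0.0435 m and angle between the x axis of cap_narrow and the x axis of saddle_narrow, either way round below 0.2 rad and linear speed of each of cap_wide, cap_narrow, gear_shaft below 0.02 m/s and angular speed of each of cap_wide, cap_narrow, gear_shaft below 0.3 rad/s and contact force between each of cap_wide, cap_narrow, gear_shaft and the fingers below 0.2 N); the robot touches nothing.
It fails at once if a cap or the shaft is dropped or knocked so that it falls freely (faster than 0.55 m/s with nothing holding it) ((linear speed of cap_wide above 0.55 m/s and contact force between cap_wide and the arm below 0.05 N and contact force between cap_wide and the fingers below 0.05 N) or (linear speed of cap_narrow above 0.55 m/s and contact force between cap_narrow and the arm below 0.05 N and contact force between cap_narrow and the fingers below 0.05 N) or (linear speed of gear_shaft above 0.55 m/s and contact force between gear_shaft and the arm below 0.05 N and contact force between gear_shaft and the fingers below 0.05 N)).
It fails at once if the mug is pushed (over 30 mm) or tipped (distance of mug from where it was at the start of the episode above 0.03 m or angle between mug's own z axis and vertical above 0.4 rad).
It fails at once if the oil bottle is pushed (over 30 mm) or tipped (distance of oil_bottle from where it was at the start of the episode above 0.03 m or angle between oil_bottle's own z axis and vertical above 0.4 rad).
It also fails if it takes over 131 s, if anything falls off the work surface, if the arm or the gripper's body presses on something with over 40 N, if the wrist force passes 120 N, or if a joint passes its speed limit or range.

## Working session

There is one attempt and no reset: what is moved stays moved. The work goes in short steps, Python scripts to look and compute and a shell command to move; the robot and the scene stay as the last step left them, time stands still between calls to the robot, and variables do not carry over. Pictures are saved under pics/ and viewed, at most 14 in all, crops included, and the job is handed in when it is done.

```bash
mkdir -p pics; ls; python3 - <<'E'
from station import r, read_camera, camera_info
import cv2
for n in("top","scene"):
    cv2.imwrite(f"pics/{n}0.png",read_camera(n)[:,:,::-1]); c=camera_info(n); print(n,c)
print(r.sense(), r.tip_extent)
E
```

```text
pics
top {'fovy': 45.32827570831932, 'cx': 316.67934103927615, 'cy': 205.06025545524687, 'R': array([[ 0.00896314, -0.99988121, -0.01253913],
       [-0.98658793, -0.00679874, -0.16308902],
       [ 0.1629844 ,  0.01383275, -0.98653167]]), 't': array([0.02398774, 0.60564946, 0.98725548])}
scene {'fovy': 47.878421496141215, 'cx': 311.1447273479608, 'cy': 197.31569799196362, 'R': array([[-0.85264719, -0.52237393, -0.01087417],
       [-0.37757789,  0.63042191, -0.67823532],
       [ 0.36114777, -0.57418959, -0.73476432]]), 't': array([0.50221384, 0.2442992 , 0.99975571])}
{'time_s': 0.1, 'q': array([-1.22478819e+00,  1.16442018e-01,  1.44218056e+00, -1.74931932e-05,
        1.58399421e+00, -3.77887322e-02]), 'dq': array([ 0.00014128, -0.00094425,  0.00075423,  0.00111855, -0.00094843,
       -0.00038282]), 'joint_efforts': array([ 1.50114483e-03, -7.33663273e+01, -6.33790612e+01, -1.45051931e-04,
        5.18443238e-03,  1.09919903e-06]), 'eef_pos': array([ 0.25269759, -0.62576688,  0.2556444 ]), 'orientation': array([-5.04656906e-04,  9.81643822e-01,  1.90722688e-01, -8.72449114e-05]), 'contact_force': array([ 0.58813475, -0.54848126, -0.4507466 ]), 'torque': array([0.02042306, 0.00238929, 0.05621664]), 'grasp_force': 0.0, 'grip_width': 0.08559073068070841} 0.025
```

View pics/top0.png

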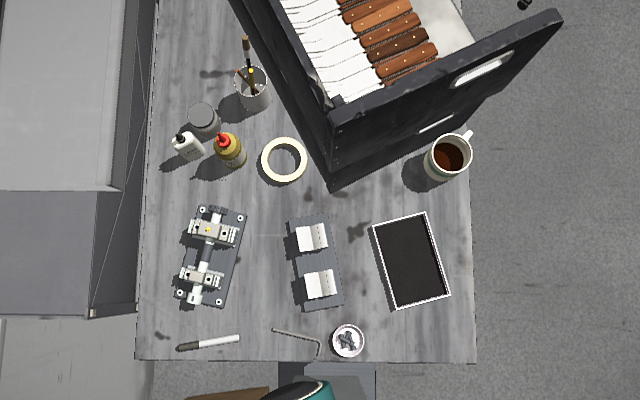

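View pics/scene0.png

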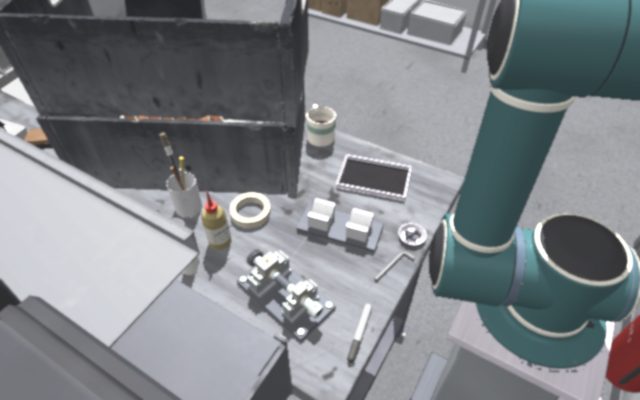

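The top view shows the bearing stand at about (210,255), with the wide cap (brass nipple) at the top around (208,230) and the narrow one around (203,277). The V-stand is at (315,262), the tray at (411,260), the mug at (450,157) and the bottle at (230,150). I'll zoom in for exact corners.

```bash
python3 - <<'E'
import cv2
a=cv2.imread("pics/top0.png")
cv2.imwrite("pics/z1.png",cv2.resize(a[195:315,165:355],None,fx=4.2,fy=4.2,interpolation=cv2.INTER_CUBIC))
E
cat > h.py <<'E'
import numpy as np
from station import r, read_camera, camera_info
from scipy.spatial.transform import Rotation as Ro
def info(n):
    c=camera_info(n); c['f']=200/np.tan(np.radians(c['fovy'])/2); c['R']=np.array(c['R']); c['t']=np.array(c['t']); return c
def w(c,u,v,z):
    d=c['R'].T@np.array([(u-c['cx'])/c['f'],(v-c['cy'])/c['f'],1]); o=-c['R'].T@c['t']
    return (o+d*(z-o[2])/d[2])
def px(c,X):
    p=c['R']@np.asarray(X)+c['t']; return c['f']*p[:2]/p[2]+[c['cx'],c['cy']]
def st():
    s=r.sense(); q=s['orientation']; M=Ro.from_quat([q[1],q[2],q[3],q[0]]).as_matrix()
    print('t',round(s['time_s'],2),'p',s['eef_pos'].round(4),'y',M[:,1].round(3),'z',M[:,2].round(3),'g',round(s['grip_width'],4),round(s['grasp_force'],1),'F',s['contact_force'].round(1)); return s,M
E
```

```text
(no output)
```

View pics/z1.png

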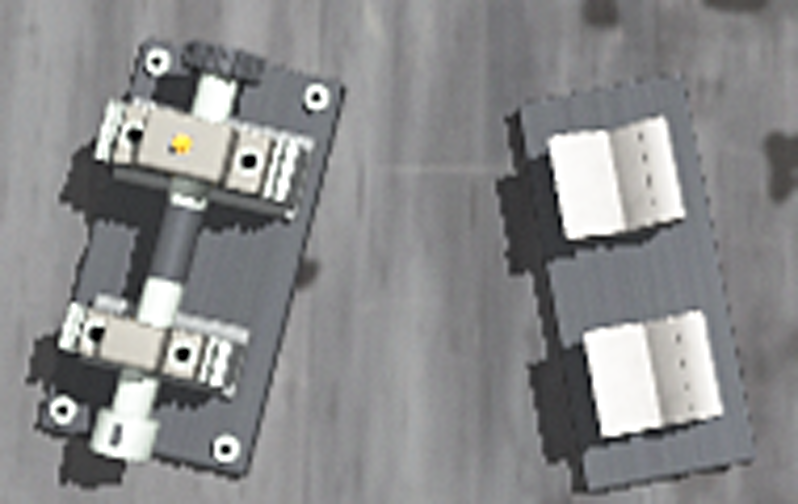

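```bash
python3 - <<'E'
from h import *
c=info("top")
def W(x,y,z): return w(c,x/4.2+165-.4,y/4.2+195-.4,z)
nip=W(181,143,.096); a,b=W(135,134,.07),W(249,161,.07); n1,n2=W(97,335,.07),W(183,354,.07)
wm=(a+b)/2; nm=(n1+n2)/2
print('nip',nip.round(4),'wide mid',wm.round(4),np.linalg.norm(a-b).round(4),'nar mid',nm.round(4),np.linalg.norm(n1-n2).round(4),'dist',np.linalg.norm(wm-nm))
d=wm-nm;print('axis ang',np.degrees(np.arctan2(d[1],d[0])),[np.degrees(np.arctan2(e[1],e[0]))-90 for e in(a-b,n1-n2)])
# cheeks of saddles and gear
print('gear',W(223,62,.073).round(4),'hub',W(125,430,.0675).round(4))
P=[W(*p,.014) for p in((523,103),(684,76),(750,458),(587,490))]
print('plate mid',np.mean(P,0).round(4),[np.linalg.norm(P[i]-P[(i+1)%4]).round(4) for i in range(4)])
e=P[0]-P[3]+P[1]-P[2];print('ang',np.degrees(np.arctan2(e[1],e[0])))
for z in(.042,.056):
  B=[W(*p,z) for p in((548,135),(664,117),(685,217),(570,240))];C=[W(*p,z) for p in((583,331),(700,310),(722,414),(602,437))]
  print(z,np.mean(B,0).round(4),np.mean(C,0).round(4),(np.mean(B+C,0)).round(4),[np.linalg.norm(B[i]-B[(i+1)%4]).round(4) for i in range(4)],np.linalg.norm(np.mean(B,0)-np.mean(C,0)))
  e=np.mean(B,0)-np.mean(C,0);print(np.degrees(np.arctan2(e[1],e[0])))
T=[w(c,*p,.018) for p in((373,226),(427,212),(451,294),(393,310))]
print('tray',np.mean(T,0).round(4),[np.linalg.norm(T[i]-T[(i+1)%4]).round(4) for i in range(4)])
e=T[0]-T[3]+T[1]-T[2];print(np.degrees(np.arctan2(e[1],e[0])))
print('mug',w(c,450,157,.09),'bot',w(c,225,138,.18))
st();print(info('wrist')['t'],info('wrist')['R'].round(2),c['f'])
E
```

```text
nip [0.5471 0.2519 0.096 ] wide mid [0.5478 0.2526 0.07  ] 0.0596 nar mid [0.4497 0.274  0.07  ] 0.0441 dist 0.10042162069024813
axis ang -12.271917255168482 [np.float64(-12.804977673078355), np.float64(-11.682053201408593)]
gear [0.5909 0.2381 0.073 ] hub [0.408  0.2799 0.0675]
plate mid [0.4868 0.0298 0.014 ] [np.float64(0.0868), np.float64(0.202), np.float64(0.0856), np.float64(0.2041)]
ang 10.17854538346044
0.042 [0.5373 0.0396 0.042 ] [0.4382 0.0208 0.042 ] [0.4878 0.0302 0.042 ] [np.float64(0.0606), np.float64(0.0527), np.float64(0.06), np.float64(0.0553)] 0.10088991603351338
10.72594201394593
0.056 [0.536  0.0392 0.056 ] [0.4382 0.0207 0.056 ] [0.4871 0.03   0.056 ] [np.float64(0.0598), np.float64(0.052), np.float64(0.0592), np.float64(0.0545)] 0.09951997253187947
10.725942013945925
tray [ 0.4906 -0.1778  0.018 ] [np.float64(0.1243), np.float64(0.1846), np.float64(0.1303), np.float64(0.1861)]
13.679589863704848
mug [ 0.70342843 -0.25190271  0.09      ] bot [0.71454716 0.2059817  0.18      ]
t 0.1 p [ 0.2527 -0.6258  0.2556] y [ 0.374 -0.927 -0.001] z [-0.     0.001 -1.   ] g 0.0856 0.0 F [ 0.6 -0.5 -0.5]
[-0.67410411 -0.03526356  0.37823966] [[ 0.37 -0.93 -0.  ]
 [-0.89 -0.36  0.27]
 [-0.25 -0.1  -0.96]] 478.9572324134784
```

Distances check out: saddles 100.4 mm apart, V-blocks 100 mm, tray about 186x127 mm. Next I move above the wide cap.

```bash
for i in 1 2 3 4 5 6; do python3 -m crank '[0.33,0.976,0,0,0,0.27,40, 0.33,0.976,0,0,0,0.27,40, 0.33,0.976,0,0,0,0.27,40, 0.33,0.976,0,0,0,0.27,40, 0.33,0.976,0,0,0,0.27,40]' 40 | tail -1; done
python3 - <<'E'
from h import *
import cv2
st();c=info('wrist')
cv2.imwrite('pics/w1.png',read_camera('wrist')[:,:,::-1]);st()
print(px(c,[.5475,.2523,.096]),px(c,[.5,.2625,.062]))
np.savez('w1.npz',**{k:c[k] for k in('R','t','f','cx','cy')})
E
```

```text
grasp_force: 0.0
grasp_force: 0.0
grasp_force: 0.0
grasp_force: 0.0
grasp_force: 0.0
grasp_force: 0.0
t 3.1 p [0.5499 0.2538 0.2559] y [ 0.977 -0.212 -0.   ] z [-0. -0. -1.] g 0.04 0.0 F [ 1.  -1.2  0.5]
t 3.15 p [0.5506 0.2569 0.2553] y [ 0.978 -0.209 -0.001] z [-0.001  0.001 -1.   ] g 0.0399 0.0 F [-2.4  1.7 -2.3]
[312.10496615 187.6170797 ] [258.5014777  178.21752624]
```

View pics/w1.png

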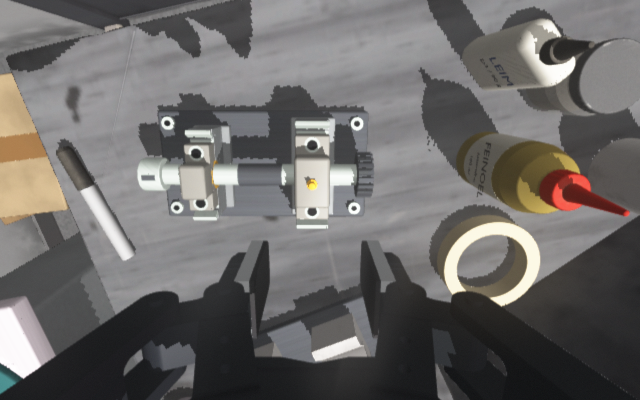

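Wrist view: nipple at (312,184), holes of the wide cap at (312,145) and (312,212), narrow holes at (196,153) and (201,204). The arm was still settling, so I retake it settled.

```bash
python3 -m crank '[0,0,0,0,0,0,40,0,0,0,0,0,0,40]' | head -c 300; python3 - <<'E'
from h import *
import cv2
st();c=info('wrist')
im=read_camera('wrist')[:,:,::-1]
np.savez('w2.npz',**{k:c[k] for k in('R','t','f','cx','cy')})
cv2.imwrite('pics/w2.png',cv2.resize(im[90:240,125:390],None,fx=3,fy=3,interpolation=cv2.INTER_CUBIC))
E
```

```text
time_s: 3.35
eef_pos: [0.5496, 0.2522, 0.2559]
orientation: [-0.0, 0.779, 0.627, -0.0]
contact_force: [-0.8, 0.0, 0.1]
grip_width: 0.0403
grasp_force: 0.0
t 3.35 p [0.5496 0.2522 0.2559] y [ 0.977 -0.213 -0.001] z [-0.001 -0.    -1.   ] g 0.0403 0.0 F [-0.8  0.   0.1]
```

View pics/w2.png

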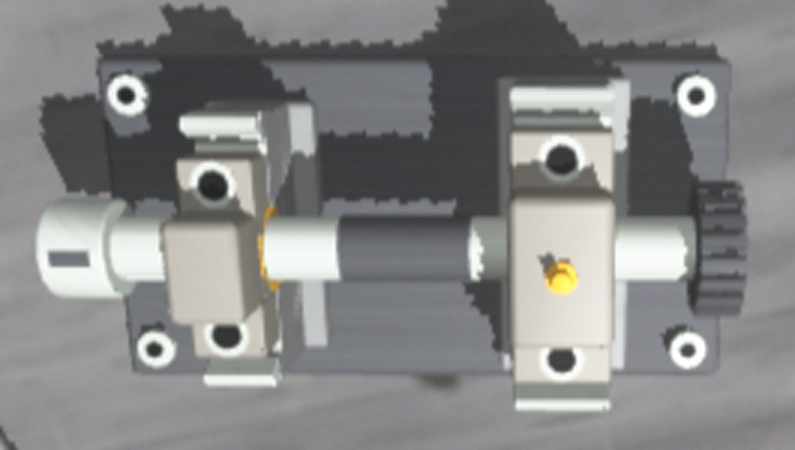

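```bash
python3 - <<'E'
from h import *
d=np.load('w2.npz');c={k:d[k] for k in d}
W=lambda x,y,z:w(c,x/3+125-.3,y/3+90-.3,z)[:2]
u=np.array([np.cos(np.radians(-12.3)),np.sin(np.radians(-12.3))])
a,b=W(562,160,.07),W(562,358,.07);n,m=W(214,187,.07),W(227,334,.07)
print('wide',(a+b)/2,np.linalg.norm(a-b),'nip',W(562,277,.096),'hump',np.mean([W(x,y,.088) for x,y in((512,200),(612,195),(609,346),(512,346))],0))
print('nar',(n+m)/2,np.linalg.norm(n-m),'hump',np.mean([W(x,y,.088) for x,y in((168,222),(240,222),(240,324),(172,324))],0))
print('bare',W(338,246,.062),W(470,246,.062),np.mean([W(338,246,.062),W(470,246,.062)],0),np.linalg.norm(W(338,246,.062)-W(470,246,.062)))
e=(a+b-n-m);print('ang',np.degrees(np.arctan2(e[1],e[0])))
print('screws',np.mean([W(x,y,.016) for x,y in((126,95),(696,95),(686,350),(154,350))],0))
E
```

```text
wide [0.5475098  0.25364047] 0.05927340049943427 nip [0.54806923 0.25525359] hump [0.54761031 0.25445976]
nar [0.44989915 0.27483409] 0.04404084400216173 hump [0.45150625 0.27528852]
bare [0.48264077 0.2708144 ] [0.52120923 0.26239897] [0.501925   0.26660669] 0.039475887602359275
ang -12.250152114377677
screws [0.49821843 0.26425827]
```

```bash
python3 -m crank '[-0.067,0.047,-0.9,0,0,0,40, 0,0,-0.9,0,0,0,40, 0,0,-0.9,0,0,0,40, 0,0,-0.9,0,0,0,40, 0,0,-0.9,0,0,0,40]' >/dev/null
python3 -m crank '[0,0,-0.4,0,0,0,40, 0,0,-0.3,0,0,0,40, 0,0,-0.2,0,0,0,40, 0,0,-0.15,0,0,0,40, 0,0,0,0,0,0,40]' 
python3 - <<'E'
from h import *
import cv2
s,_=st();c=info('wrist')
im=read_camera('wrist')[:,:,::-1]
cv2.imwrite('pics/w3.png',im[40:400,100:540])
E
```

```text
time_s: 4.4
eef_pos: [0.5479, 0.2539, 0.09]
orientation: [0.0, 0.779, 0.627, 0.0]
contact_force: [0.4, 0.3, -0.7]
grip_width: 0.0398
grasp_force: 0.0
t 4.4 p [0.5479 0.2539 0.09  ] y [ 0.977 -0.213  0.   ] z [ 0.  0. -1.] g 0.0398 0.0 F [ 0.4  0.3 -0.7]
```

View pics/w3.png

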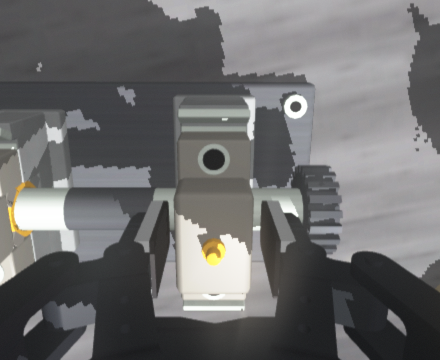

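Fingers straddle the wide hump (columns 177–252 of the crop) symmetrically and clear the gear. I close and lift.

```bash
python3 -m crank '[0,0,0,0,0,0,20, 0,0,0,0,0,0,20, 0,0,0,0,0,0,20, 0,0,0,0,0,0,20, 0,0,0,0,0,0,20]' 60 
python3 -m crank '[0,0,0,0,0,0,20, 0,0,0.15,0,0,0,20, 0,0,0.3,0,0,0,20, 0,0,0.4,0,0,0,20, 0,0,0.5,0,0,0,20]';  python3 -m crank '[0,0,0.8,0,0,0,20, 0,0,0.9,0,0,0,20, 0,0,0.9,0,0,0,20, 0,0,0.6,0,0,0,20, 0,0,0,0,0,0,20]'
```

```text
time_s: 4.95
eef_pos: [0.5481, 0.2541, 0.0907]
orientation: [0.0, 0.779, 0.627, 0.001]
contact_force: [-0.6, -0.5, 6.3]
grip_width: 0.0288
grasp_force: 61.0
time_s: 5.45
eef_pos: [0.5476, 0.2539, 0.1312]
orientation: [-0.0, 0.779, 0.627, -0.0]
contact_force: [-0.1, 0.3, -2.3]
grip_width: 0.0288
grasp_force: 60.0
time_s: 5.95
eef_pos: [0.5484, 0.2542, 0.2298]
orientation: [0.001, 0.779, 0.627, 0.002]
contact_force: [0.2, 0.3, -2.6]
grip_width: 0.0287
grasp_force: 60.0
```

```bash
python3 -m crank '[0,-0.2,0,0,0,0,20, -0.02,-0.5,0,0,0,0.2,20, -0.025,-0.74,-0.15,0,0,0.2,20, -0.025,-0.74,-0.15,0,0,0.2,20, -0.025,-0.74,-0.15,0,0,0.2,20]' | tail -2
for i in 1 2; do python3 -m crank '[-0.025,-0.76,-0.15,0,0,0.21,20, -0.025,-0.76,-0.15,0,0,0.21,20, -0.025,-0.76,-0.15,0,0,0.21,20, -0.025,-0.76,-0.15,0,0,0.21,20, -0.025,-0.76,-0.15,0,0,0.21,20]' | tail -2; done
python3 -m crank '[-0.025,-0.74,-0.15,0,0,0.21,20, -0.025,-0.74,-0.15,0,0,0.21,20, -0.025,-0.74,-0.15,0,0,0.21,20, -0.025,-0.5,-0.15,0,0,0.21,20, -0.025,-0.3,-0.15,0,0,0.21,20]' | tail -2
python3 -m crank '[0,-0.26,0,0,0,0,20, 0,0,0,0,0,0,20, 0,0,0,0,0,0,20]' | tail -2
python3 -c "
from h import *
s,M=st(); t=np.array([.5343,-.1671]);print((t-s['eef_pos'][:2])/.03, np.degrees(np.arctan2(M[1,1],M[0,1])))
import cv2;cv2.imwrite('pics/t1.png',cv2.resize(read_camera('top')[190:320,320:480,::-1],None,fx=4,fy=4,interpolation=cv2.INTER_CUBIC))"
```

```text
grip_width: 0.0288
grasp_force: 60.0
grip_width: 0.029
grasp_force: 60.0
grip_width: 0.0294
grasp_force: 59.9
grip_width: 0.0291
grasp_force: 59.9
grip_width: 0.0285
grasp_force: 59.9
t 8.25 p [ 0.5335 -0.16    0.145 ] y [ 0.967  0.255 -0.   ] z [-0.001  0.    -1.   ] g 0.0285 59.9 F [ 0.   0.2 -2.3]
[ 0.02820502 -0.23824709] 14.791093700757417
```

View pics/t1.png

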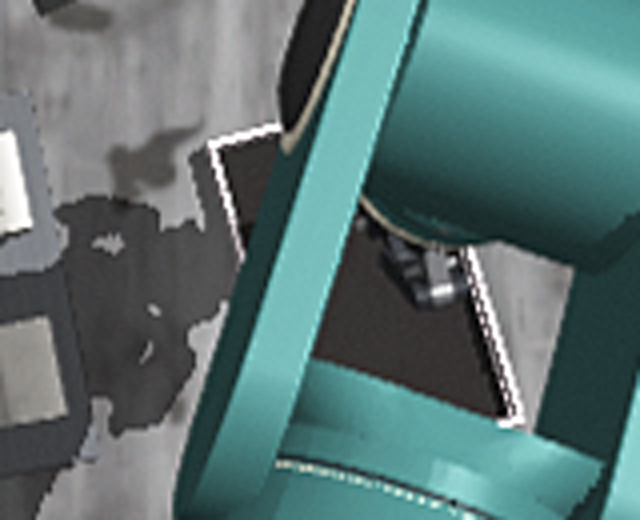

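The arm hides the tray, but the pose is right and the tray is clear. I lower the cap: 100 mm, slow at the end.

```bash
python3 -m crank '[0.03,-0.24,-0.4,0,0,-0.15,20, 0,0,-0.6,0,0,0,20, 0,0,-0.6,0,0,0,20, 0,0,-0.6,0,0,0,20, 0,0,-0.5,0,0,0,20]' | tail -5
python3 -m crank '[0,0,-0.25,0,0,0,20, 0,0,-0.15,0,0,0,20, 0,0,-0.1,0,0,0,20, 0,0,-0.05,0,0,0,20, 0,0,0,0,0,0,20]'
```

```text
eef_pos: [0.5342, -0.1672, 0.0625]
orientation: [-0.0, 0.617, 0.787, -0.0]
contact_force: [1.1, -0.1, -3.4]
grip_width: 0.0286
grasp_force: 60.0
time_s: 9.3
eef_pos: [0.5347, -0.1674, 0.0481]
orientation: [0.0, 0.617, 0.787, 0.0]
contact_force: [0.1, -0.4, -3.2]
grip_width: 0.0291
grasp_force: 59.9
```

Still hanging free, about 4 mm to go; small steps.

```bash
python3 -m crank '[0,0,-0.05,0,0,0,20, 0,0,-0.04,0,0,0,20, 0,0,-0.04,0,0,0,20, 0,0,-0.03,0,0,0,20, 0,0,0,0,0,0,20]' | sed -n '2p;4p'
python3 -m crank '[0,0,0,0,0,0,20,0,0,0,0,0,0,20]' | sed -n '2p;4p'
```

```text
eef_pos: [0.5346, -0.1673, 0.0437]
contact_force: [-6.2, 2.0, 7.2]
eef_pos: [0.5346, -0.1673, 0.0437]
contact_force: [-4.6, 1.3, 7.6]
```

```bash
python3 -m crank '[0,0,0,0,0,0,34, 0,0,0,0,0,0,40, 0,0,0,0,0,0,40, 0,0,0.3,0,0,0,40, 0,0,0.6,0,0,0,40]' | sed -n '2p;4,6p'
python3 -m crank '[0,0,0.95,0,0,0,36, 0,0,0.95,0,0,0,36, 0,0,0.95,0,0,0,34, 0,0,0.95,0,0,0,34, 0,0.3,0.9,0,0,0,34]' | sed -n '2p'
for i in 1 2 3; do python3 -m crank '[-0.188,0.962,0,0,0,-0.25,34, -0.188,0.962,0,0,0,-0.25,34, -0.188,0.962,0,0,0,-0.25,34, -0.188,0.962,0,0,0,-0.25,34, -0.188,0.962,0,0,0,-0.25,34]' | sed -n '2p'; done
python3 -m crank '[0,0,0,0,0,0,34, 0,0,0,0,0,0,34, 0,0,0,0,0,0,34]' | sed -n '2p'
python3 - <<'E'
from h import *
s,M=st();print((np.array([.45,.2745])-s['eef_pos'][:2])/.03,np.degrees(np.arctan2(M[1,1],M[0,1])))
import cv2
c=info('wrist');np.savez('w4.npz',**{k:c[k] for k in('R','t','f','cx','cy')})
b=read_camera('wrist')[60:260,150:520,::-1]
a=read_camera('top')[190:320,320:480,::-1]
a=cv2.resize(a,(246,200)); cv2.imwrite('pics/w4.png',cv2.resize(np.hstack([b,a]),(800,260),interpolation=cv2.INTER_CUBIC))
E
```

```text
eef_pos: [0.5339, -0.1671, 0.0696]
contact_force: [0.4, -0.6, 0.5]
grip_width: 0.0402
grasp_force: 0.0
eef_pos: [0.5344, -0.1587, 0.2131]
eef_pos: [0.5059, -0.0129, 0.2118]
eef_pos: [0.4777, 0.1314, 0.2118]
eef_pos: [0.4495, 0.2758, 0.2118]
eef_pos: [0.4501, 0.274, 0.2113]
t 12.8 p [0.4501 0.274  0.2113] y [ 0.978 -0.207  0.   ] z [ 0. -0. -1.] g 0.034 0.0 F [ 0.7  0.  -0.3]
[-0.00248735  0.01635706] -11.9744601570047
```

View pics/w4.png

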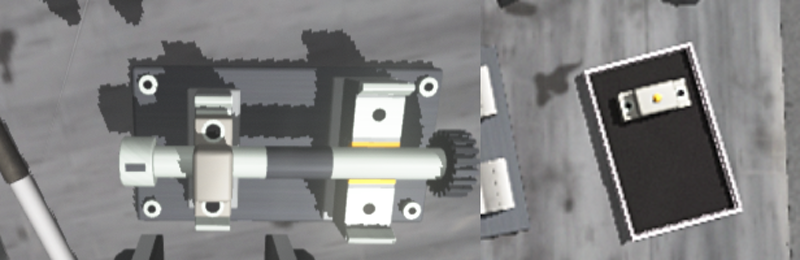

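Right part: wide cap stands well inside the tray. Left: the narrow cap hump is around (212,175), saddle-wide holes at (379,115) and (369,209).

```bash
python3 - <<'E'
from h import *
d=np.load('w4.npz');c={k:d[k] for k in d}
W=lambda x,y,z:w(c,x/1.2987+150,y/1.3+60,z)[:2]
a,b=W(379,115,.052),W(369,209,.052);n,m=W(212,131,.07),W(212,207,.07)
print('sw',(a+b)/2,np.linalg.norm(a-b),'nar',(n+m)/2,np.linalg.norm(n-m))
p,q=W(268,163,.062),W(332,163,.062);print('bare',(p+q)/2,np.linalg.norm(p-q))
E
python3 -m crank '[0,0.016,-0.8,0,0,-0.05,34, 0,0,-0.8,0,0,0,34, 0,0,-0.8,0,0,0,34, 0,0,-0.6,0,0,0,34, 0,0,-0.5,0,0,0,34]' | sed -n '2p;4p'
python3 -m crank '[0,0,-0.3,0,0,0,34, 0,0,-0.2,0,0,0,34, 0,0,-0.05,0,0,0,34, 0,0,0,0,0,0,34]' | sed -n '2p;4p'
```

```text
sw [0.54735252 0.25325599] 0.06005025320095356 nar [0.44928565 0.27470415] 0.04576567744593175
bare [0.50117757 0.26586165] 0.03827139813597288
eef_pos: [0.45, 0.2743, 0.105]
contact_force: [0.2, -0.3, 0.1]
eef_pos: [0.4502, 0.2752, 0.09]
contact_force: [0.8, -0.8, 1.0]
```

```bash
python3 -m crank '[0,0,0,0,0,0,14, 0,0,0,0,0,0,14, 0,0,0,0,0,0,14, 0,0,0,0,0,0,14, 0,0,0,0,0,0,14]' 55 | sed -n '2,6p'
python3 -m crank '[0,0,0,0,0,0,14, 0,0,0.15,0,0,0,14, 0,0,0.3,0,0,0,14, 0,0,0.4,0,0,0,14, 0,0,0.5,0,0,0,14]' | sed -n '2p;4,6p'
python3 -m crank '[0,0,0.8,0,0,0,14, 0,0,0.9,0,0,0,14, 0,0,0.9,0,0,0,14, 0,-0.2,0.6,0,0,0,14, 0,-0.5,0.1,0,0,0.1,14]' | sed -n '2p;4,6p'
```

```text
eef_pos: [0.4503, 0.2753, 0.0904]
orientation: [0.0, 0.779, 0.627, 0.001]
contact_force: [-0.7, 0.2, 6.7]
grip_width: 0.021
grasp_force: 54.6
eef_pos: [0.4498, 0.275, 0.131]
contact_force: [0.1, -0.2, -2.6]
grip_width: 0.0206
grasp_force: 53.9
eef_pos: [0.4504, 0.2547, 0.233]
contact_force: [0.4, -0.2, -2.1]
grip_width: 0.0208
grasp_force: 53.9
```

```bash
for i in 1 2 3; do python3 -m crank '[-0.005,-0.8,-0.15,0,0,0.2,14, -0.005,-0.8,-0.15,0,0,0.2,14, -0.005,-0.8,-0.15,0,0,0.2,14, -0.005,-0.8,-0.15,0,0,0.2,14, -0.005,-0.8,-0.15,0,0,0.2,14]' | sed -n '2p;6p'; done
python3 -m crank '[-0.005,-0.8,-0.15,0,0,0.2,14, -0.005,-0.7,-0.15,0,0,0.2,14, -0.005,-0.6,-0.15,0,0,0.2,14, -0.005,-0.4,-0.15,0,0,0.1,14, -0.005,-0.23,-0.15,0,0,0,14]' | sed -n '2p;6p'
python3 -m crank '[0,0,-0.3,0,0,0,14, 0,0,-0.3,0,0,0,14, 0,0,0,0,0,0,14]' | sed -n '2p;6p'
python3 -c "
from h import *
s,M=st(); t=np.array([.4469,-.1885]);print((t-s['eef_pos'][:2])/.03, np.degrees(np.arctan2(M[1,1],M[0,1])))"
```

```text
eef_pos: [0.4491, 0.1332, 0.2077]
grasp_force: 53.9
eef_pos: [0.4484, 0.0131, 0.1852]
grasp_force: 53.9
eef_pos: [0.4477, -0.1069, 0.1627]
grasp_force: 53.9
eef_pos: [0.447, -0.1887, 0.1399]
grasp_force: 53.9
eef_pos: [0.4464, -0.187, 0.1195]
grasp_force: 53.9
t 17.6 p [ 0.4464 -0.187   0.1195] y [ 0.971  0.239 -0.001] z [-0.002  0.001 -1.   ] g 0.0209 53.9 F [-0.6  0.2 -3.5]
[ 0.01574011 -0.04966368] 13.826819808349198
```

Down 76 mm to about 0.0434, slow at the end.

```bash
python3 -m crank '[0,-0.05,-0.4,0,0,0,14, 0,0,-0.6,0,0,0,14, 0,0,-0.5,0,0,0,14, 0,0,-0.4,0,0,0,14, 0,0,-0.25,0,0,0,14]' | sed -n '2p;4p'
python3 -m crank '[0,0,-0.12,0,0,0,14, 0,0,-0.1,0,0,0,14, 0,0,-0.08,0,0,0,14, 0,0,-0.05,0,0,0,14, 0,0,-0.04,0,0,0,14]' | sed -n '2p;4p'
python3 -m crank '[0,0,-0.02,0,0,0,14, 0,0,0,0,0,0,14]' | sed -n '2p;4p'
```

```text
eef_pos: [0.4466, -0.1891, 0.0552]
contact_force: [0.9, 0.3, -2.0]
eef_pos: [0.4471, -0.1894, 0.045]
contact_force: [0.3, 0.1, -2.3]
eef_pos: [0.447, -0.1893, 0.0443]
contact_force: [0.3, 0.6, -1.8]
```

```bash
python3 -m crank '[0,0,-0.03,0,0,0,14, 0,0,-0.03,0,0,0,14, 0,0,0,0,0,0,14, 0,0,0,0,0,0,14]' | sed -n '2p;4p'
```

```text
eef_pos: [0.4471, -0.1894, 0.0434]
contact_force: [-6.0, 3.3, 11.2]
```

Seated. I release, rise and go over the shaft, turning to grip across it.

```bash
python3 -m crank '[0,0,0,0,0,0,28, 0,0,0,0,0,0,34, 0,0,0,0,0,0,34, 0,0,0.3,0,0,0,34, 0,0,0.6,0,0,0,34]' | sed -n '2p;4,6p'
python3 -m crank '[0,0,0.95,0,0,0,50, 0,0,0.95,0,0,0,60, 0,0,0.95,0,0,0,60, 0,0,0.9,0,0,0,60, 0,0,0.6,0,0,0,60]' | sed -n '2p'
for i in 1 2 3; do python3 -m crank '[0.114,0.944,0,0,0,0.58,60, 0.114,0.944,0,0,0,0.58,60, 0.114,0.944,0,0,0,0.58,60, 0.114,0.944,0,0,0,0.58,60, 0.114,0.944,0,0,0,0.58,60]' | sed -n '2p'; done
python3 -m crank '[0.114,0.944,0,0,0,0.58,60, 0,0,0,0,0,0,60, 0,0,0,0,0,0,60, 0,0,0,0,0,0,60]' | sed -n '2p'
python3 - <<'E'
from h import *
s,M=st();print((np.array([.5015,.2635])-s['eef_pos'][:2])/.03,np.degrees(np.arctan2(M[1,1],M[0,1])))
import cv2
c=info('wrist');np.savez('w5.npz',**{k:c[k] for k in('R','t','f','cx','cy')})
print([px(c,[x,y,.062]) for x,y in ((.5015,.2635),(.482,.2677),(.521,.2593))])
b=read_camera('wrist')[:300,100:540,::-1]
a=cv2.resize(read_camera('top')[190:320,320:480,::-1],(360,300)); cv2.imwrite('pics/w5.png',np.hstack([b,a]))
E
```

```text
eef_pos: [0.4463, -0.1891, 0.069]
contact_force: [-0.5, -0.6, -0.1]
grip_width: 0.034
grasp_force: 0.0
eef_pos: [0.4472, -0.1894, 0.2028]
eef_pos: [0.464, -0.0466, 0.2007]
eef_pos: [0.4811, 0.0951, 0.2007]
eef_pos: [0.4982, 0.2367, 0.2006]
eef_pos: [0.5016, 0.2632, 0.2002]
t 22.1 p [0.5016 0.2632 0.2002] y [ 0.216  0.976 -0.   ] z [ 0. -0. -1.] g 0.0602 0.0 F [0.8 0.3 0.5]
[-0.00318053  0.01040042] 77.54594715819528
[array([314.16739487, 191.48776579]), array([314.02091083, 165.19938749]), array([314.30794892, 216.71193288])]
```

View pics/w5.png

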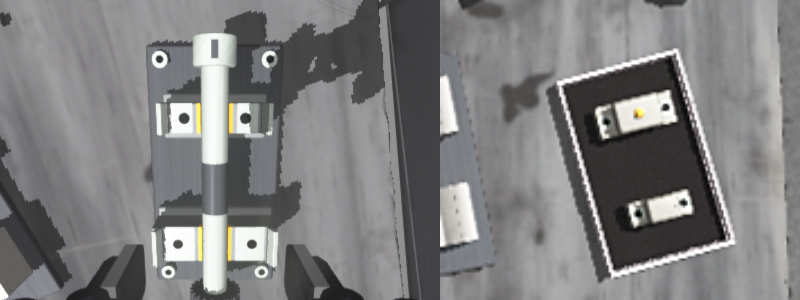

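Both caps stand in the tray; the shaft's bare band runs from row 163 to 214 at column 215 of the crop (predicted 165–217), so I aim 1 mm toward the hub. Down and grip.

```bash
python3 -m crank '[-0.035,0.02,-0.9,0,0,0,60, 0,0,-0.9,0,0,0,60, 0,0,-0.9,0,0,0,60, 0,0,-0.8,0,0,0,60, 0,0,-0.6,0,0,0,60]' | sed -n '2p;4p'
python3 -m crank '[0,0,-0.4,0,0,0,60, 0,0,-0.2,0,0,0,60, 0,0,-0.03,0,0,0,60, 0,0,0,0,0,0,60]' | sed -n '2p;4p'
python3 -m crank '[0,0,0,0,0,0,40, 0,0,0,0,0,0,30, 0,0,0,0,0,0,26, 0,0,0,0,0,0,22, 0,0,0,0,0,0,12]' 30| sed -n '2p;4,6p'
python3 -m crank '[0,0,0,0,0,0,10, 0,0,0,0,0,0,10, 0,0,0,0,0,0,10,0,0,0,0,0,0,10]' 90| sed -n '2p;4,6p'
```

```text
eef_pos: [0.5003, 0.2635, 0.0755]
contact_force: [-0.2, -0.5, 1.2]
eef_pos: [0.5009, 0.2644, 0.0588]
contact_force: [-0.0, -0.2, 0.2]
eef_pos: [0.5005, 0.2635, 0.0583]
contact_force: [-3.5, -11.2, 7.1]
grip_width: 0.019
grasp_force: 29.2
eef_pos: [0.5005, 0.2635, 0.0585]
contact_force: [-5.4, -11.2, 9.3]
grip_width: 0.0174
grasp_force: 87.6
```

```bash
python3 -m crank '[0,0,0.05,0,0,0,10, 0,0,0.1,0,0,0,10, 0,0,0.2,0,0,0,10, 0,0,0.3,0,0,0,10, 0,0,0.4,0,0,0,10]' | sed -n '2p;4,6p'
python3 -m crank '[0,0,0.5,0,0,0,10, 0,0,0.6,0,0,0,10, 0,0,0.7,0,0,0,10, 0,0,0.7,0,0,0,10, 0,0,0.7,0,0,0,10]' | sed -n '2p;4,6p'
python3 -m crank '[0,-0.2,0.3,0,0,0,10, -0.03,-0.4,0,0,0,0.2,10, -0.03,-0.5,0,0,0,0.2,10, -0.03,-0.5,0,0,0,0.2,10, -0.03,-0.5,0,0,0,0.2,10]' | sed -n '2p;4,6p'
for i in 1 2; do python3 -m crank '[-0.033,-0.5,0,0,0,0.25,10, -0.033,-0.5,0,0,0,0.25,10, -0.033,-0.5,0,0,0,0.25,10, -0.033,-0.5,0,0,0,0.25,10, -0.033,-0.5,0,0,0,0.25,10]' | sed -n '2p;6p'; done
python3 -m crank '[0,-0.4,0,0,0,0,10, 0,-0.2,0,0,0,0,10, 0,-0.08,0,0,0,0,10, 0,0,0,0,0,0,10, 0,0,0,0,0,0,10]' | sed -n '2p;4,6p'
python3 - <<'E'
from h import *
s,M=st();print((np.array([.4870,.03])-s['eef_pos'][:2])/.03,np.degrees(np.arctan2(M[1,1],M[0,1])))
import cv2
c=info('wrist');np.savez('w6.npz',**{k:c[k] for k in('R','t','f','cx','cy')})
cv2.imwrite('pics/w6.png',cv2.resize(read_camera('wrist')[:300,120:520,::-1],None,fx=2,fy=2,interpolation=cv2.INTER_CUBIC))
E
```

```text
eef_pos: [0.5004, 0.2644, 0.0901]
contact_force: [0.1, 1.2, -4.3]
grip_width: 0.0174
grasp_force: 87.9
eef_pos: [0.5006, 0.2644, 0.1877]
contact_force: [0.6, -0.2, -4.2]
grip_width: 0.0175
grasp_force: 87.9
eef_pos: [0.4967, 0.2005, 0.1946]
contact_force: [0.9, 0.0, -4.3]
grip_width: 0.017
grasp_force: 88.1
eef_pos: [0.4918, 0.1255, 0.1947]
grasp_force: 88.0
eef_pos: [0.4868, 0.0505, 0.1947]
grasp_force: 88.1
eef_pos: [0.4871, 0.0313, 0.1945]
contact_force: [0.4, -0.2, -3.9]
grip_width: 0.0171
grasp_force: 88.1
t 27.0 p [0.4871 0.0313 0.1945] y [-0.179  0.984  0.   ] z [-0.  0. -1.] g 0.0171 88.1 F [ 0.4 -0.2 -3.9]
[-0.00422149 -0.04483034] 100.30504879770209
```

View pics/w6.png

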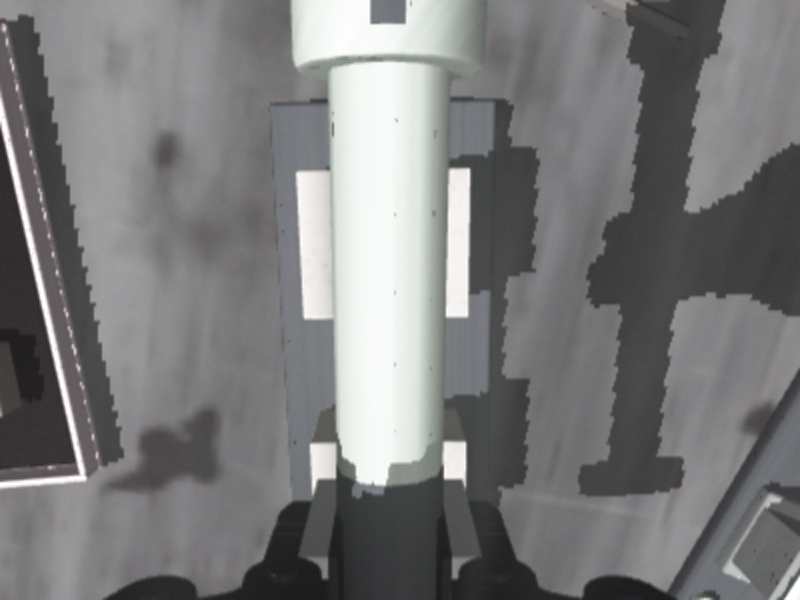

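Held level; hub shoulder at about row 66, near V-block corners at (297,170), (470,168), (469,318), (303,319), bare band starting at row 478.

```bash
python3 - <<'E'
from h import *
d=np.load('w6.npz');c={k:d[k] for k in d}
W=lambda x,y,z:w(c,x/2+120-.25,y/2-.25,z)[:2]
B=[W(x,y,.056) for x,y in((297,170),(470,168),(469,318),(303,319))]
m=np.mean(B,0);print(m,[np.linalg.norm(B[i]-B[(i+1)%4]).round(4) for i in range(4)])
e=(B[3]-B[0]+B[2]-B[1]);print('ang',np.degrees(np.arctan2(e[1],e[0])))
g=np.radians(10.5);u=np.array([np.cos(g),np.sin(g)]);print('stand centre',m+.05*u)
ax=.1945-.006
sh=W(390,66,ax);ba=W(388,482,ax+.0095);print('shaft mid by shoulder',sh+.088*u,'by bare',ba+.02*u)
l,rr=W(331,200,ax),W(449,200,ax);print(np.linalg.norm(l-rr),(l+rr)/2)
p=(l+rr)/2; e=W(390,420,ax)-W(388.5,100,ax);print(np.degrees(np.arctan2(e[1],e[0])), 'lat offset of shaft from stand axis', np.cross(u,p-(m+.05*u)))
E
```

```text
[0.43764384 0.02116411] [np.float64(0.0596), np.float64(0.0522), np.float64(0.0606), np.float64(0.0519)]
ang 11.186228763601319
stand centre [0.48680659 0.03027589]
shaft mid by shoulder [0.48657911 0.03209341] by bare [0.48630411 0.03146442]
0.019791139558637635 [0.42037359 0.01975749]
10.575885182471506 lat offset of shaft from stand axis 0.0017641887868134302<stdin>:11: DeprecationWarning: Arrays of 2-dimensional vectors are deprecated. Use arrays of 3-dimensional vectors instead. (deprecated in NumPy 2.0)
```

```bash
python3 -m crank '[0,-0.05,-0.4,0,0,0.03,10, 0,0,-0.7,0,0,0,10, 0,0,-0.8,0,0,0,10, 0,0,-0.8,0,0,0,10, 0,0,-0.7,0,0,0,10]' | sed -n '2p;4p'
python3 -m crank '[0,0,-0.4,0,0,0,10, 0,0,-0.25,0,0,0,10, 0,0,-0.15,0,0,0,10, 0,0,-0.1,0,0,0,10, 0,0,-0.05,0,0,0,10]' | sed -n '2p;4p'
python3 -m crank '[0,0,-0.05,0,0,0,10, 0,0,-0.04,0,0,0,10, 0,0,0,0,0,0,10, 0,0,0,0,0,0,10]' | sed -n '2p;4p'
```

```text
eef_pos: [0.4865, 0.0297, 0.0903]
contact_force: [0.0, -0.6, -4.1]
eef_pos: [0.4874, 0.0295, 0.0644]
contact_force: [0.4, 0.0, -3.6]
eef_pos: [0.4872, 0.0295, 0.0615]
contact_force: [0.0, 0.1, -4.2]
```

```bash
python3 -m crank '[0,0,-0.05,0,0,0,10, 0,0,-0.03,0,0,0,10, 0,0,-0.02,0,0,0,10, 0,0,0,0,0,0,10]' | sed -n '2p;4p'
python3 -m crank '[0,0,-0.02,0,0,0,10, 0,0,0,0,0,0,10, 0,0,0,0,0,0,10]' | sed -n '2p;4p'
```

```text
eef_pos: [0.4873, 0.0296, 0.0591]
contact_force: [-4.3, 2.1, 6.1]
eef_pos: [0.4874, 0.0297, 0.0589]
contact_force: [-8.4, 2.2, 12.1]
```

```bash
python3 -m crank '[0,0,0,0,0,0,20, 0,0,0,0,0,0,24, 0,0,0,0,0,0,40, 0,0,0,0,0,0,50, 0,0,0,0,0,0,50]' 60| sed -n '2p;4,6p'
python3 -m crank '[0,0,0.3,0,0,0,50, 0,0,0.6,0,0,0,50, 0,0,0.9,0,0,0,50, 0,0,0.9,0,0,0,50, 0,0,0.9,0,0,0,50]'| sed -n '2p;4p'
python3 -m crank '[0,0,0.9,0,0,0,44, 0.112,-0.47,0.6,0,0,-0.9,44, 0.112,-0.47,0,0,0,-0.9,44, 0.112,-0.47,0,0,0,-0.9,44, 0.112,-0.47,0,0,0,-0.9,44]'| sed -n '2p'
for i in 1 2; do python3 -m crank '[0.112,-0.47,0,0,0,-0.9,44, 0.112,-0.47,0,0,0,-0.9,44, 0.112,-0.47,0,0,0,-0.9,42, 0.112,-0.47,0,0,0,-0.9,42, 0.112,-0.47,0,0,0,-0.9,42]'| sed -n '2p'; done
python3 -m crank '[0,0,0,0,0,0,42, 0,0,0,0,0,0,42, 0,0,0,0,0,0,42]'| sed -n '2p'
python3 - <<'E'
from h import *
s,M=st();print((np.array([.5345,-.1673])-s['eef_pos'][:2])/.03,np.degrees(np.arctan2(M[1,1],M[0,1])))
import cv2
c=info('wrist');np.savez('w7.npz',**{k:c[k] for k in('R','t','f','cx','cy')})
b=read_camera('wrist')[60:280,130:500,::-1]
a=cv2.resize(read_camera('top')[195:315,240:360,::-1],(220,220))
cv2.imwrite('pics/w7.png',cv2.resize(np.hstack([b,a]),None,fx=1.35,fy=1.35,interpolation=cv2.INTER_CUBIC))
E
```

```text
eef_pos: [0.4871, 0.0295, 0.0576]
contact_force: [-0.5, 0.4, 0.0]
grip_width: 0.0502
grasp_force: 0.0
eef_pos: [0.487, 0.0295, 0.1675]
contact_force: [-0.3, 0.3, -0.5]
eef_pos: [0.5006, -0.0274, 0.2116]
eef_pos: [0.5174, -0.098, 0.2115]
eef_pos: [0.5342, -0.1685, 0.2114]
eef_pos: [0.534, -0.1674, 0.211]
t 31.95 p [ 0.534  -0.1674  0.211 ] y [0.97  0.242 0.   ] z [ 0.  0. -1.] g 0.0417 0.0 F [ 0.1 -0.3  0. ]
[0.01569219 0.00200557] 14.028368105782908
```

View pics/w7.png

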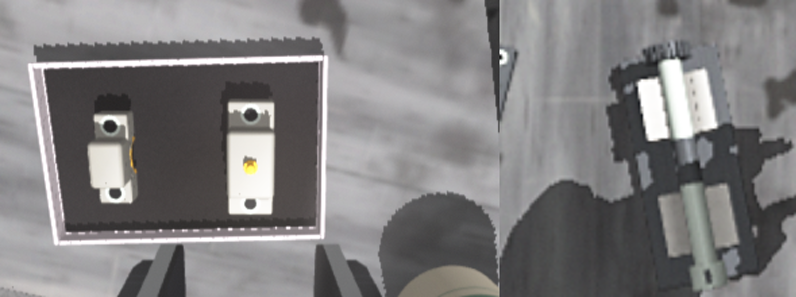

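The shaft lies in both grooves (right), bare band in the gap. Wide cap holes at (251,115) and (251,204), narrow at (110,126) and (115,193).

```bash
python3 - <<'E'
from h import *
d=np.load('w7.npz');c={k:d[k] for k in d}
W=lambda x,y,z:w(c,x/1.35+130-.1,y/1.35+60-.1,z)[:2]
for a,b in(((251,115),(251,204)),((110,126),(115,193))):
  a,b=W(*a,.023),W(*b,.023);e=a-b;print((a+b)/2,np.linalg.norm(e),np.degrees(np.arctan2(e[1],e[0]))-90)
print(W(250,167,.049))
E
```

```text
[ 0.53572968 -0.16825804] 0.0597876288488279 14.091939391700606
[ 0.44764023 -0.1899281 ] 0.04499661077741146 13.714228072495459
[ 0.53453224 -0.16633589]
```

```bash
python3 -m crank '[0.03,0,-0.9,0,0,0,42, 0,0,-0.9,0,0,0,42, 0,0,-0.9,0,0,0,42, 0,0,-0.9,0,0,0,42, 0,0,-0.8,0,0,0,42]'| sed -n '2p;4p'
python3 -m crank '[0,0,-0.6,0,0,0,42, 0,0,-0.35,0,0,0,42, 0,0,-0.18,0,0,0,42, 0,0,0,0,0,0,42]'| sed -n '2p;4p'
python3 -m crank '[0,0,0,0,0,0,20, 0,0,0,0,0,0,20, 0,0,0,0,0,0,20, 0,0,0,0,0,0,20, 0,0,0,0,0,0,20]' 60| sed -n '2p;4,6p'
python3 -m crank '[0,0,0,0,0,0,20, 0,0,0.15,0,0,0,20, 0,0,0.3,0,0,0,20, 0,0,0.4,0,0,0,20, 0,0,0.5,0,0,0,20]'| sed -n '2p;4,6p'
```

```text
eef_pos: [0.5348, -0.1673, 0.0775]
contact_force: [0.0, 0.1, 0.1]
eef_pos: [0.5351, -0.1678, 0.0448]
contact_force: [1.2, 0.1, 0.2]
eef_pos: [0.5356, -0.1681, 0.0459]
contact_force: [0.1, 0.7, 6.7]
grip_width: 0.0286
grasp_force: 60.4
eef_pos: [0.5349, -0.1679, 0.0863]
contact_force: [1.1, -0.5, -2.8]
grip_width: 0.0288
grasp_force: 59.4
```

```bash
python3 -m crank '[0,0,0.7,0,0,0,20, 0,0,0.9,0,0,0,20, 0,0,0.9,0,0,0,20, 0,0.2,0.8,0,0,0,20, 0.02,0.5,0.5,0,0,-0.2,20]'| sed -n '2p;6p'
for i in 1 2 3; do python3 -m crank '[0.025,0.8,0,0,0,-0.22,20, 0.025,0.8,0,0,0,-0.22,20, 0.025,0.8,0,0,0,-0.22,20, 0.025,0.8,0,0,0,-0.22,20, 0.025,0.8,0,0,0,-0.22,20]'| sed -n '2p;6p'; done
python3 -m crank '[0,0.6,0,0,0,-0.2,20, 0,0.45,0,0,0,-0.13,20, 0,0.2,0,0,0,0,20, 0,0.08,0,0,0,0,20, 0,0,0,0,0,0,20]'| sed -n '2p;6p'
python3 - <<'E'
from h import *
r_=np.array([.5478,.2532])
s,M=st();print((r_-s['eef_pos'][:2])/.03,np.degrees(np.arctan2(M[1,1],M[0,1])))
E
```

```text
eef_pos: [0.5359, -0.1474, 0.2028]
grasp_force: 59.5
eef_pos: [0.5393, -0.0259, 0.2007]
grasp_force: 59.5
eef_pos: [0.543, 0.0941, 0.2007]
grasp_force: 59.5
eef_pos: [0.5468, 0.2141, 0.2007]
grasp_force: 59.5
eef_pos: [0.5469, 0.2528, 0.1997]
grasp_force: 59.5
t 36.45 p [0.5469 0.2528 0.1997] y [ 0.977 -0.215  0.   ] z [ 0.  0. -1.] g 0.0293 59.5 F [-0.  -0.4 -2.5]
[0.03033186 0.01234588] -12.429408077200115
```

```bash
python3 -m crank '[0.03,0.01,-0.5,0,0,0,20, 0,0,-0.8,0,0,0,20, 0,0,-0.8,0,0,0,20, 0,0,-0.6,0,0,0,20, 0,0,-0.4,0,0,0,20]'| sed -n '2p;4p'
python3 -m crank '[0,0,-0.15,0,0,0,20, 0,0,-0.1,0,0,0,20, 0,0,-0.07,0,0,0,20, 0,0,-0.05,0,0,0,20, 0,0,0,0,0,0,20]'| sed -n '2p;4p'
```

```text
eef_pos: [0.5472, 0.2525, 0.1038]
contact_force: [0.5, -1.0, -3.8]
eef_pos: [0.5479, 0.2534, 0.0955]
contact_force: [-0.4, -0.2, -2.9]
```

```bash
python3 -m crank '[0,0,-0.04,0,0,0,20, 0,0,-0.04,0,0,0,20, 0,0,-0.03,0,0,0,20, 0,0,0,0,0,0,20]'| sed -n '2p;4p'
python3 -m crank '[0,0,-0.02,0,0,0,20, 0,0,-0.02,0,0,0,20, 0,0,0,0,0,0,20]'| sed -n '2p;4p'
```

```text
eef_pos: [0.5479, 0.2534, 0.0929]
contact_force: [-5.6, -2.4, 8.1]
eef_pos: [0.548, 0.2534, 0.0929]
contact_force: [-9.9, -5.1, 20.1]
```

Height difference is exactly 47 mm, so it is seated. I release and fetch the narrow cap.

```bash
python3 -m crank '[0,0,0.03,0,0,0,34, 0,0,0,0,0,0,40, 0,0,0,0,0,0,40, 0,0,0.3,0,0,0,40, 0,0,0.6,0,0,0,40]' | sed -n '2p;4,6p'
python3 -m crank '[0,0,0.8,0,0,0,36, 0,0,0.9,0,0,0,36, 0,0,0.9,0,0,0,34, -0.1,-0.3,0.6,0,0,0,34, -0.11,-0.46,0,0,0,0.06,34]' | sed -n '2p'
for i in 1 2 3; do python3 -m crank '[-0.21,-0.933,0,0,0,0.25,34, -0.21,-0.933,0,0,0,0.25,34, -0.21,-0.933,0,0,0,0.25,34, -0.21,-0.933,0,0,0,0.25,34, -0.21,-0.933,0,0,0,0.25,34]' | sed -n '2p'; done
python3 -m crank '[0,0,0,0,0,0,34, 0,0,0,0,0,0,34, 0,0,0,0,0,0,34]' | sed -n '2p'
python3 - <<'E'
from h import *
s,M=st();print((np.array([.4472,-.1894])-s['eef_pos'][:2])/.03,np.degrees(np.arctan2(M[1,1],M[0,1])))
import cv2
cv2.imwrite('pics/t8.png',cv2.resize(read_camera('top')[195:315,165:365,::-1],None,fx=4,fy=4,interpolation=cv2.INTER_CUBIC))
E
```

```text
eef_pos: [0.5473, 0.2531, 0.118]
contact_force: [-0.1, -0.1, 0.6]
grip_width: 0.0403
grasp_force: 0.0
eef_pos: [0.5419, 0.2303, 0.2175]
eef_pos: [0.5089, 0.0887, 0.2134]
eef_pos: [0.4772, -0.051, 0.2134]
eef_pos: [0.4455, -0.1908, 0.2134]
eef_pos: [0.4467, -0.1889, 0.214]
t 40.95 p [ 0.4467 -0.1889  0.214 ] y [ 0.971  0.237 -0.   ] z [-0.001  0.    -1.   ] g 0.0338 0.0 F [-0.6  0.4 -0. ]
[ 0.01715908 -0.01626755] 13.732389557301286
```

View pics/t8.png

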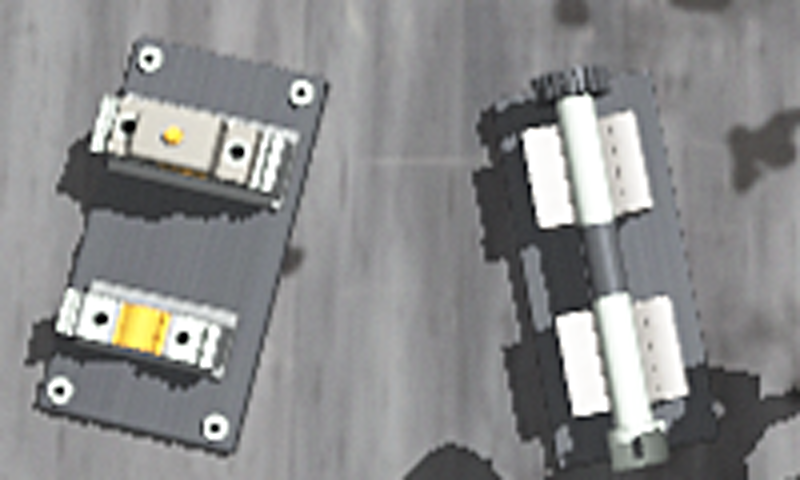

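The wide cap (holes (129,127), (237,151)) sits between its cheeks and the shaft is in the V-blocks; the narrow saddle's holes are at (101,318) and (182,338). Now the narrow cap.

```bash
python3 -c "
from h import *
c=info('top');W=lambda x,y,z:w(c,x/4+165-.4,y/4+195-.4,z)[:2]
print((W(101,318,.052)+W(182,338,.052))/2,(W(129,127,.07)+W(237,151,.07))/2)"
python3 -m crank '[0.015,-0.01,-0.9,0,0,0,34, 0,0,-0.9,0,0,0,34, 0,0,-0.9,0,0,0,34, 0,0,-0.9,0,0,0,34, 0,0,-0.8,0,0,0,34]'| sed -n '2p;4p'
python3 -m crank '[0,0,-0.6,0,0,0,34, 0,0,-0.4,0,0,0,34, 0,0,-0.22,0,0,0,34, 0,0,0,0,0,0,34]'| sed -n '2p;4p'
python3 -m crank '[0,0,0,0,0,0,14, 0,0,0,0,0,0,14, 0,0,0,0,0,0,14, 0,0,0,0,0,0,14, 0,0,0,0,0,0,14]' 55| sed -n '2p;4,6p'
python3 -m crank '[0,0,0,0,0,0,14, 0,0,0.15,0,0,0,14, 0,0,0.3,0,0,0,14, 0,0,0.4,0,0,0,14, 0,0,0.5,0,0,0,14]'| sed -n '2p;4,6p'
```

```text
[0.45002386 0.27428022] [0.54860579 0.25256405]
eef_pos: [0.4473, -0.1887, 0.0812]
contact_force: [0.5, -0.6, -0.5]
eef_pos: [0.4474, -0.1893, 0.0456]
contact_force: [0.2, -0.1, 0.1]
eef_pos: [0.4479, -0.1898, 0.0469]
contact_force: [0.1, 1.8, 6.4]
grip_width: 0.0209
grasp_force: 55.6
eef_pos: [0.4473, -0.1896, 0.0875]
contact_force: [0.3, 0.3, -1.7]
grip_width: 0.021
grasp_force: 54.5
```

```bash
python3 -m crank '[0,0,0.7,0,0,0,14, 0,0,0.9,0,0,0,14, 0,0,0.9,0,0,0,14, 0,0.2,0.8,0,0,0,14, 0,0.5,0.5,0,0,-0.2,14]'| sed -n '2p;6p'
for i in 1 2 3; do python3 -m crank '[0.006,0.85,0,0,0,-0.22,14, 0.006,0.85,0,0,0,-0.22,14, 0.006,0.85,0,0,0,-0.22,14, 0.006,0.85,0,0,0,-0.22,14, 0.006,0.85,0,0,0,-0.22,14]'| sed -n '2p;6p'; done
python3 -m crank '[0,0.8,0,0,0,-0.2,14, 0,0.6,0,0,0,-0.09,14, 0,0.4,0,0,0,0,14, 0,0.2,0,0,0,0,14, 0,0,0,0,0,0,14]'| sed -n '2p;6p'
python3 - <<'E'
from h import *
r_=np.array([.45,.2745])
s,M=st();print((r_-s['eef_pos'][:2])/.03,np.degrees(np.arctan2(M[1,1],M[0,1])))
E
```

```text
eef_pos: [0.4476, -0.1691, 0.2039]
grasp_force: 54.6
eef_pos: [0.4481, -0.0401, 0.2019]
grasp_force: 54.6
eef_pos: [0.449, 0.0874, 0.2019]
grasp_force: 54.6
eef_pos: [0.45, 0.2149, 0.2019]
grasp_force: 54.6
eef_pos: [0.4501, 0.274, 0.2008]
grasp_force: 54.6
t 45.4 p [0.4501 0.274  0.2008] y [ 0.977 -0.213  0.   ] z [ 0. -0. -1.] g 0.021 54.6 F [ 0.9 -1.1 -2. ]
[-0.00379176  0.01550349] -12.273209108084348
```

```bash
python3 -m crank '[0,0.01,-0.5,0,0,0,14, 0,0,-0.8,0,0,0,14, 0,0,-0.8,0,0,0,14, 0,0,-0.6,0,0,0,14, 0,0,-0.4,0,0,0,14]'| sed -n '2p;4p'
python3 -m crank '[0,0,-0.15,0,0,0,14, 0,0,-0.08,0,0,0,14, 0,0,-0.06,0,0,0,14, 0,0,-0.05,0,0,0,14, 0,0,0,0,0,0,14]'| sed -n '2p;4p'
python3 -m crank '[0,0,-0.04,0,0,0,14, 0,0,-0.03,0,0,0,14, 0,0,-0.02,0,0,0,14, 0,0,0,0,0,0,14]'| sed -n '2p;4p'
```

```text
eef_pos: [0.4496, 0.2731, 0.1051]
contact_force: [-0.0, 0.3, -2.3]
eef_pos: [0.4503, 0.2742, 0.0976]
contact_force: [0.6, -0.9, -2.5]
eef_pos: [0.4501, 0.2741, 0.0945]
contact_force: [-0.6, 0.1, -2.4]
```

```bash
python3 -m crank '[0,0,-0.03,0,0,0,14, 0,0,-0.02,0,0,0,14, 0,0,0,0,0,0,14, 0,0,0,0,0,0,14]'| sed -n '2p;4p'
python3 -m crank '[0,0,-0.02,0,0,0,14, 0,0,-0.01,0,0,0,14, 0,0,0,0,0,0,14]'| sed -n '2p;4p'
```

```text
eef_pos: [0.4503, 0.2742, 0.0939]
contact_force: [-4.4, -1.5, 7.3]
eef_pos: [0.4503, 0.2743, 0.0939]
contact_force: [-9.0, -5.7, 17.4]
```

Seated at 0.0939 (expected 0.0937). I release, retreat and check.

```bash
python3 -m crank '[0,0,0.03,0,0,0,28, 0,0,0,0,0,0,34, 0,0,0,0,0,0,34, 0,0,0.3,0,0,0,34, 0,0,0.6,0,0,0,34]' | sed -n '2p;4,6p'
python3 -m crank '[0,0,0.8,0,0,0,34, 0,0,0.9,0,0,0,34, 0,-0.3,0.9,0,0,0,34, 0,-0.7,0.6,0,0,0,34, 0,-0.9,0,0,0,0,34]' | sed -n '2p'
for i in 1 2; do python3 -m crank '[0,-0.93,0,0,0,0,34, 0,-0.93,0,0,0,0,34, 0,-0.93,0,0,0,0,34, 0,-0.93,0,0,0,0,34, 0,-0.93,0,0,0,0,34]' | sed -n '2p'; done
python3 -m crank '[0,-0.6,0,0,0,0,34, 0,0,0,0,0,0,34, 0,0,0,0,0,0,34]' | sed -n '2p'
python3 - <<'E'
from h import *
import cv2
cv2.imwrite('pics/t9.png',cv2.resize(read_camera('top')[195:315,165:365,::-1],None,fx=4,fy=4,interpolation=cv2.INTER_CUBIC))
E
```

```text
eef_pos: [0.4496, 0.2739, 0.1196]
contact_force: [-0.1, 0.4, -0.3]
grip_width: 0.0341
grasp_force: 0.0
eef_pos: [0.4507, 0.2173, 0.2196]
eef_pos: [0.45, 0.0766, 0.2168]
eef_pos: [0.45, -0.063, 0.2168]
eef_pos: [0.4501, -0.0798, 0.2165]
```

View pics/t9.png

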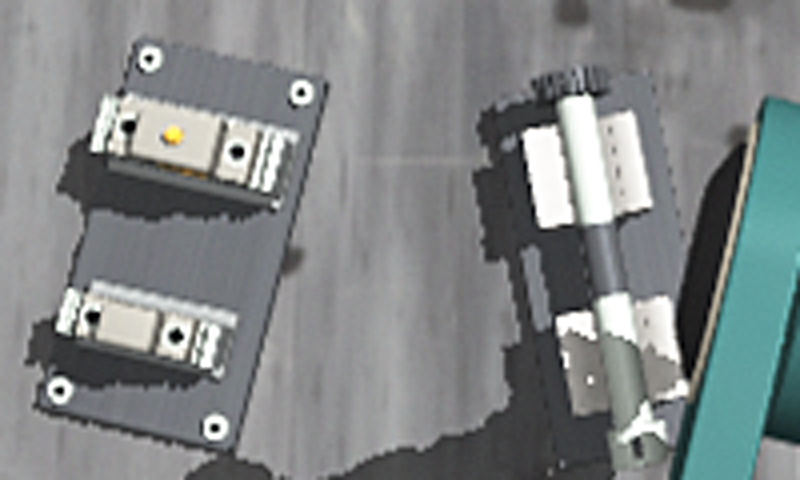

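Both caps sit between their cheeks (narrow holes (93,317), (176,336)), shaft in the grooves with the bare band centred in the gap (rows 225–293). One numeric check with the hand-in.

```bash
python3 -c "
from h import *
from station import workorder
c=info('top');W=lambda x,y,z:w(c,x/4+165-.4,y/4+195-.4,z)[:2]
n=(W(93,317,.07)+W(176,336,.07))/2;b=(W(595,226,.061)+W(613,293,.061))/2
print(n,b);st()
if np.linalg.norm(n-[.4498,.2745])<.004 and np.linalg.norm(b-[.487,.03])<.007: print(workorder.hand_in())"
```

```text
[0.45052191 0.27338515] [0.48768639 0.02988054]
t 49.85 p [ 0.4502 -0.0794  0.2164] y [ 0.977 -0.213  0.   ] z [ 0.  0. -1.] g 0.0342 0.0 F [0.4 0.1 0.8]
the job is handed in; nothing more can be done
None
```

The job is handed in at about 50 s on the robot's clock: by the last camera check the shaft lies centred in the V-blocks and each cap is seated on its own saddle, and the arm never went near the mug or bottle; the hand-in call returned no verdict.

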